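# Weigh the cleaning canisters and load the full one

## Task

Two look-alike canisters of cleaning tablets stand by the coffee machine's balance, one full and one nearly spent. Gently stand one on each pan of the balance, let go of both and see which side drops; then move the canister that dropped into the cleaning dock, press it gently down until you feel it land on the seal at the bottom, and hold it there with a steady push of about 15 N for a second before letting go, leaving the other standing on its pan with the beam as it fell. Do not push the balance with the gripper, and leave the other things on the counter alone.

Things in the scene. Friction and masses are not known exactly. Their poses are not given: they have to be found in the camera images.
- canister_a: closed square plastic canister, white with a blue band and a red lid, 42 x 42 mm and 85 mm high, upright; origin at the centre of its underside, z up, x and y square to its sides. Opaque; outwardly the same as the other. Weighs about 60 g if nearly spent, 205 to 245 g if full: only weighing tells which
- canister_b: closed square plastic canister, white with a blue band and a red lid, 42 x 42 mm and 85 mm high, upright; origin at the centre of its underside, z up, x and y square to its sides. Opaque; outwardly the same as the other. Weighs about 60 g if nearly spent, 205 to 245 g if full: only weighing tells which
- beam (a joint): swing of the brass beam, rad: 0 level, stops at -0.15 and 0.15. Positive: right pan down, left pan up; negative: left pan down. Starts anywhere between. The pivot is braked: it moves only when one side bears about 100 g (1 N on a pan) more than the other, else stays where it was left; the spent canister alone does not move it. Stop to stop takes up to 2 s
- balance: tipping balance fixed to the table: dark steel base 85 x 140 mm, steel post, brass beam 256 mm long with a round steel pan over each end. Origin at the centre of the base's underside; the beam runs along its own y (left pan at +y), its pivot 74 mm above the table
- pan_left_top (a point): centre of the flat rubber top of the left pan (at +y of the balance), pan 88 mm across and 5 mm thick without a rim, stays level while it rises and falls; 94 mm above the table at beam 0, 76 mm at its lowest, 112 mm at its highest
- pan_right_top (a point): the same for the right pan (at -y of the balance), 240 mm from the other
- dock: the coffee machine's cleaning dock, fixed to the table: grey block 84 x 84 mm, 60 mm high, with a square well in its top, sides parallel to the block's x and y. Origin at the centre of its underside
- dock_mouth (a point): centre of the square well's mouth, 60 mm above the table. Well 44.5 mm square (1.25 mm clear on each side of a canister), 5 mm chamfer. An orange braked lift plate inside starts 18 mm below the mouth; about 4 N pushes it down and it stays. Below waits a sprung seal, 26 to 44 mm under the mouth, different each time and not measured: there the resistance rises
- seal (a joint): squeeze of the hidden sprung rubber seal at the bottom of the dock's well, m: 0 free, 0.004 at its hard stop. Stiffness 4 N per mm, on top of the lift plate's 4 N: a 15 N push squeezes it by about 2.8 mm. It comes back when released, lifting the canister by 2 to 3 mm; 37 mm or more of the canister always stand out of the dock
- mug: white ceramic mug 76 mm wide, 90 mm high, handle on its own +y side; bystander, origin at the centre of its underside
- dark_cup: black plastic cup 68 mm wide, 60 mm high; bystander, origin at the centre of its underside
- milk_bottle: white bottle with a red cap, 70 mm wide, 200 mm high; bystander, origin at the centre of its underside
- oat_bottle: white bottle with a blue label, 70 mm wide, 200 mm high; bystander, origin at the centre of its underside
- sugar_jar: amber jar with a steel cap, 60 mm wide, 85 mm high; bystander, origin at the centre of its underside
- teaspoon: steel spoon with a wooden handle, 140 mm long, lying flat; bystander, origin at the centre of its underside

How it is judged:
On the way, in this order (a step that is already met when the one before it is completed fails the run):
1. both canisters stand released on opposite pans and the beam has come to rest dropped to one side ((((horizontal distance between canister_a and pan_left_top below 0.038 m and z of canister_a in the frame of pan_left_top between -0.003 and 0.005 m and angle between canister_a's own z axis and vertical below 0.06 rad) and (horizontal distance between canister_b and pan_right_top below 0.038 m and z of canister_b in the frame of pan_right_top between -0.003 and 0.005 m and angle between canister_b's own z axis and vertical below 0.06 rad)) or ((horizontal distance between canister_b and pan_left_top below 0.038 m and z of canister_b in the frame of pan_left_top between -0.003 and 0.005 m and angle between canister_b's own z axis and vertical below 0.06 rad) and (horizontal distance between canister_a and pan_right_top below 0.038 m and z of canister_a in the frame of pan_right_top between -0.003 and 0.005 m and angle between canister_a's own z axis and vertical below 0.06 rad))) and (value of joint beam above 0.12 rad or value of joint beam below -0.12 rad) and contact force between the fingers and canister_a below 0.05 N and contact force between the fingers and canister_b below 0.05 N and velocity of joint beam between -0.02 and 0.02 rad/s), for 0.3 s.
2. a canister in the dock squeezes the seal at the bottom by more than 1.8 mm (((horizontal distance between canister_a and dock_mouth below 0.004 m and z of canister_a in the frame of dock_mouth below -0.024 m and angle between canister_a's own z axis and vertical below 0.05 rad) or (horizontal distance between canister_b and dock_mouth below 0.004 m and z of canister_b in the frame of dock_mouth below -0.024 m and angle between canister_b's own z axis and vertical below 0.05 rad)) and value of joint seal above 0.0018 m), for 0.3 s.
At the end, for the whole second after the job is handed in: The canister that dropped is upright in the dock, underside over 24 mm below the mouth, centred within 4 mm, at rest; the other upright (0.06 rad) on its pan within 38 mm of its centre; the beam still down (over 0.12 rad) on the side away from it; both released (((((horizontal distance between canister_a and dock_mouth below 0.004 m and z of canister_a in the frame of dock_mouth below -0.024 m and angle between canister_a's own z axis and vertical below 0.05 rad) and linear speed of canister_a below 0.02 m/s) and (horizontal distance between canister_b and pan_left_top below 0.038 m and z of canister_b in the frame of pan_left_top between -0.003 and 0.005 m and angle between canister_b's own z axis and vertical below 0.06 rad) and value of joint beam above 0.12 rad) or (((horizontal distance between canister_a and dock_mouth below 0.004 m and z of canister_a in the frame of dock_mouth below -0.024 m and angle between canister_a's own z axis and vertical below 0.05 rad) and linear speed of canister_a below 0.02 m/s) and (horizontal distance between canister_b and pan_right_top below 0.038 m and z of canister_b in the frame of pan_right_top between -0.003 and 0.005 m and angle between canister_b's own z axis and vertical below 0.06 rad) and value of joint beam below -0.12 rad) or (((horizontal distance between canister_b and dock_mouth below 0.004 m and z of canister_b in the frame of dock_mouth below -0.024 m and angle between canister_b's own z axis and vertical below 0.05 rad) and linear speed of canister_b below 0.02 m/s) and (horizontal distance between canister_a and pan_left_top below 0.038 m and z of canister_a in the frame of pan_left_top between -0.003 and 0.005 m and angle between canister_a's own z axis and vertical below 0.06 rad) and value of joint beam above 0.12 rad) or (((horizontal distance between canister_b and dock_mouth below 0.004 m and z of canister_b in the frame of dock_mouth below -0.024 m and angle between canister_b's own z axis and vertical below 0.05 rad) and linear speed of canister_b below 0.02 m/s) and (horizontal distance between canister_a and pan_right_top below 0.038 m and z of canister_a in the frame of pan_right_top between -0.003 and 0.005 m and angle between canister_a's own z axis and vertical below 0.06 rad) and value of joint beam below -0.12 rad)) and contact force between the fingers and canister_a below 0.05 N and contact force between the fingers and canister_b below 0.05 N); the robot touches nothing.
It fails at once if a canister is pressed or dropped on the balance with more than 25 N (contact force between any of canister_a, canister_b and beam above 25 N).
It fails at once if a canister and the dock are pressed together with more than 35 N (contact force between any of canister_a, canister_b and dock above 35 N).
It fails at once if the gripper or arm pushes the balance's beam or pans (contact force between any of the fingers, the arm and beam above 1 N).
It fails at once if a canister is toppled (angle between any of canister_a, canister_b's own z axis and vertical above 0.6 rad).
It fails at once if a bystander is moved by more than 30 mm (distance of any of mug, dark_cup, milk_bottle, oat_bottle, sugar_jar, teaspoon from where it was at the start of the episode above 0.03 m).
It also fails if it takes over 72 s, if anything falls off the work surface, if the arm or the gripper's body presses on something with over 40 N, if the wrist force passes 120 N, or if a joint passes its speed limit or range.

## Robot

A 7-joint arm with a two-finger parallel gripper is mounted at the origin on the work surface. World frame = base frame: x ahead of the robot, y to its left, z up, the work surface at z = 0. Lengths are in m, angles in rad, forces in N, time in s.
With the tool pointing down it reaches from about 0.425 to 0.925 m from the base axis. Payload 6.8 kg.
Tool frame: the origin (TCP) lies on the front face of the gripper's body, between the roots of the fingers; the fingertips stand 73 mm ahead of it and the grasp point (between the pads) lies 54 mm ahead of it (env.nose_length is the distance from the TCP to the fingertips, in m); z points along the fingers, y is the line along which they close (so a half turn about z gives the same grasp; the last joint's range is limited). The gripper opens to 85 mm and grips with 20 to 120 N. Pads are 22 mm wide; open, the fingers measure 114 mm over their backs; the gripper's body (76 mm by 85 mm) begins 54 mm behind the grasp point. The pads swing forward as they close: fully open they stand 13 mm farther back than shut.
Start: joints at [-1.316, 0.477, 0.022, 1.555, -0.011, 1.109, -0.083], TCP at [0.24, 0.631, 0.304] pointing down, gripper open.
Joint ranges: [-2.96, 2.96], [-0.34, 2.1], [-1.41, 1.46], [0.24, 2.44], [-1.37, 4.51], [0.17, 1.92], [-2.96, 2.96]. Speed limits (rad/s): [2.39, 2.39, 3.14, 3.14, 3.14, 3.14, 3.14].

## Interface

Orientations are given as a unit quaternion [w, x, y, z].
In Python, from cell import env, kin, camera, calibration, job gives the robot as it stands. The module is installed in compiled form; this text tells all that it offers. Calls block until the motion is done:
- env.reach(position, orientation): joint-space move of the TCP to a pose.
- env.movel(position, velocity=0.15, rot=None, stop_force=None): straight line of the TCP; rot=None keeps the orientation; velocity is the mean speed in m/s. With stop_force (N) it stops when the force on the tool has changed by that much, and returns True; else False.
- env.goto_joints(angles): joint-space move.
- env.grip(opening, f_grip=None): finger opening in m; f_grip is the grip in N (None keeps the last); returns when the fingers have stopped.
- env.dwell(seconds).
- kin.inverse_kinematics(position, orientation): joint angles nearest the present ones, or None.
- env.get_state(): the state.
- camera(name): name is "scene" or "top" or "wrist"; returns (picture, depth): 400x640x3 uint8, blue, green, red; 400x640 float32, m along the optical axis (not along the pixel's ray), 0 where there is no reading.
- calibration(name): a dict with "fx", "fy", "cx", "cy" (pixels), "rvec" (rotation vector, rad) and "tvec" (3), from world to camera coordinates, as OpenCV has them. Camera axes: x right, y down, z forward; pixel columns grow to the right and rows downward; lengths in m; the calibration is good to about 2 mm. A picture is of the moment at which its call begins: read the wrist's pose just before it. calibration takes no time and is no camera call; for the wrist camera it gives the pose at the moment of the call.
A pose or a line that the arm cannot do raises env.PlanningError and nothing moves.
- job.job_done(): hands the job in; it is judged then, once.
The state is a dict: "time": time; "qpos": joint angles; "joint_velocities": joint speeds; "joint_torque": joint torques, N m; "tcp_pos": TCP position; "orientation": TCP orientation; "force": force on the tool from outside, world axes, zero at the start; "torque": the same for the moment, N m; "opening": finger opening in m; "gripper_force": force on a finger pad.
Only numpy, scipy, OpenCV 4.12 (cv2) and the standard library are available. Lean on these libraries where they do the work, as an engineer would, in place of code of your own. Each camera call takes 0.05 s, during which the arm holds its last target. There are 200 camera calls.

## Working session

There is one attempt and no reset: what is moved stays moved. The work goes in short steps, each a Python script; the robot and the scene stay as the last script left them, time stands still between calls to the robot, and variables do not carry over. Pictures are saved under pics/ and viewed, at most 10 in all, crops included, and the job is handed in when it is done.

```bash
mkdir -p pics; cat > h.py <<'E'
import numpy as np, cv2
from cell import env, kin, camera, calibration, job
def cal(n):
    c=calibration(n); R,_=cv2.Rodrigues(np.array(c["rvec"],float)); return c,R,np.array(c["tvec"],float).ravel()
def ray(n,u,v,z,C=None):
    c,R,t=C or cal(n); d=R.T@np.array([(u-c["cx"])/c["fx"],(v-c["cy"])/c["fy"],1]); o=-R.T@t
    return o+d*(z-o[2])/d[2]
def cloud(n,D,C=None):
    c,R,t=C or cal(n); v,u=np.indices(D.shape)
    p=np.stack([(u-c["cx"])/c["fx"]*D,(v-c["cy"])/c["fy"]*D,D],-1)
    return (p-t)@R
E
python3 - <<'E'
from h import *
for n in("top","scene"):
    I,D=camera(n); cv2.imwrite(f"pics/{n}0.png",I); np.save(n+"0.npy",D)
    c,R,t=cal(n); print(n,c["fx"],c["cx"],-R.T@t)
    P=cloud(n,D)
    if n=="top":
        m=(P[...,2]>0.03)&(D>0)&(np.hypot(P[...,0],P[...,1])>.3)
        k,L,S,Ce=cv2.connectedComponentsWithStats(m.astype(np.uint8))
        for i in range(1,k):
            if S[i,4]>60: q=P[L==i]; print(S[i],np.median(q,0).round(3),q[:,2].max().round(3))
E
```

```text
top 465.9962758060426 314.71446027180724 [0.35474627 0.00792147 1.22740151]
[  61   95  117   67 2727] [0.861 0.501 0.049] 0.065
[339 104  30  44 949] [ 0.781 -0.117  0.131] 0.203
[224 113  32  43 957] [0.781 0.167 0.131] 0.204
[175 158  27  26 519] [0.716 0.311 0.082] 0.089
[ 264  204  132   53 2449] [ 0.53  -0.037  0.092] 0.102
[180 215  27  26 423] [0.565 0.301 0.082] 0.09
[ 438  214   39   36 1238] [ 0.51  -0.363  0.056] 0.066
[ 519  255  121  111 9260] [ 0.306 -0.575  0.159] 0.289
[178 262  24  19 417] [0.458 0.311 0.083] 0.09
[312 268  32  46 293] [ 0.396 -0.033  0.086] 0.095
[    0   271   122   110 11423] [0.358 0.57  0.197] 0.207
[365 275  28  28 238] [ 0.383 -0.16   0.056] 0.065
[  0 389  33  11 259] [0.231 0.583 0.301] 0.333
scene 363.97358401936566 314.490470827739 [ 1.36416502 -0.45380984  0.71161172]
```

View pics/top0.png

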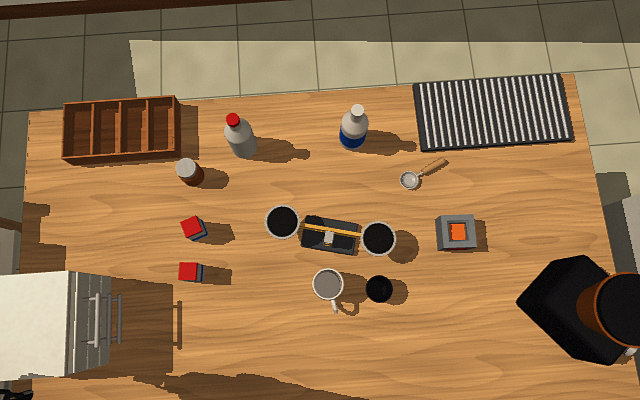

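View pics/scene0.png

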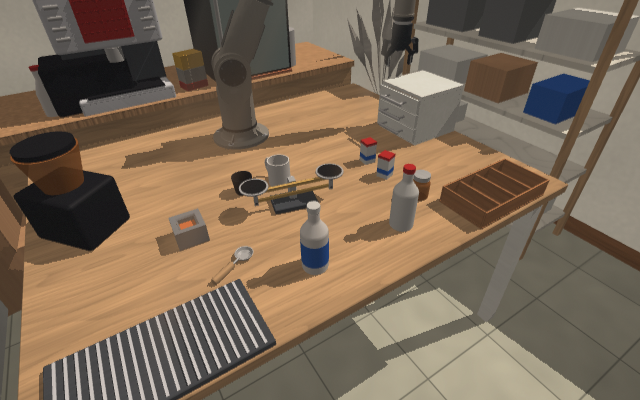

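Top view: the canister lids are at about (194,228) and (188,271), the pans at (282,221) and (378,238), and the dock well at (457,232). The scene view confirms the layout, with the cabinet near the start pose and the bottles behind the balance.

```bash
cat >> h.py <<'E'
def rect(pts):
    (c,s,a)=cv2.minAreaRect(np.asarray(pts[:,:2]*1000,np.float32)); a=(a+45)%90-45
    return np.array(c)/1000,np.array(s).round(1),np.radians(a)
def quat(yaw): # tool down; tool y axis along direction yaw (world)
    y=np.array([np.cos(yaw),np.sin(yaw),0]); z=np.array([0,0,-1.]); x=np.cross(y,z)
    from scipy.spatial.transform import Rotation as Ro
    q=Ro.from_matrix(np.stack([x,y,z],1)).as_quat(); return np.array([q[3],*q[:3]])
def redmask(I):
    h=cv2.cvtColor(I,cv2.COLOR_BGR2HSV); return ((h[...,0]<6)|(h[...,0]>174))&(h[...,1]>150)&(h[...,2]>60)
def comps(m,amin):
    k,L,S,C=cv2.connectedComponentsWithStats(m.astype(np.uint8)); return [L==i for i in range(1,k) if S[i,4]>=amin]
E
python3 - <<'E'
from h import *
I=cv2.imread("pics/top0.png"); D=np.load("top0.npy"); P=cloud("top",D)
for n,m in (("lid",redmask(I)&(abs(P[...,2]-.085)<.008)),("pan",(P[...,2]>.07)&(P[...,2]<.118)&(I.max(-1)<60)&(abs(P[...,1]+.03)<.2)&(P[...,0]>.45)),("dock",(abs(P[...,2]-.06)<.006)&(abs(P[...,1]+.36)<.07))):
    for c in comps(m,80):
        q=P[c]; print(n,len(q),q.mean(0).round(4),np.median(q[:,2]).round(4),*rect(q))
s=env.get_state(); print(s["orientation"],s["tcp_pos"],s["force"])
C=cal("wrist"); print("cam rel",-C[1].T@C[2]-s["tcp_pos"], C[1])
for yaw in (np.pi/2,-np.pi/2,0,np.pi): print(yaw, kin.inverse_kinematics([.5,.27,.33],quat(yaw)),kin.inverse_kinematics([.5,-.36,.33],quat(yaw)))
E
```

```text
lid 298 [0.568  0.3043 0.0835] 0.0834 [0.568099   0.30473303] [43.2 42.7] 0.34307144096974745
lid 308 [0.4586 0.3148 0.0839] 0.0839 [0.45927582 0.31527112] [43.3 41.3] -0.07758960046280455
pan 700 [0.5611 0.0769 0.0959] 0.0959 [0.56093433 0.07653356] [73.  71.6] 0.7161692908608385
pan 714 [ 0.5026 -0.1559  0.0905] 0.0907 [ 0.50245779 -0.155181  ] [72.4 73.1] 0.695760888216316
dock 774 [ 0.5106 -0.3643  0.0584] 0.0583 [ 0.51052609 -0.36441168] [85.6 84.2] -0.03969122025432295
[-1.02302133e-04  1.80407747e-01  9.83591558e-01 -8.24998792e-04] [0.23939973 0.63069332 0.3030097 ] [ 0.33510275  1.41059701 -0.34708137]
cam rel [-0.06297138  0.02262171  0.07134693] [[ 3.53969842e-01  9.35256672e-01 -5.54916364e-04]
 [ 9.02981062e-01 -3.41599732e-01  2.60643100e-01]
 [ 2.43578639e-01 -9.27608757e-02 -9.65435066e-01]]
1.5707963267948966 [-0.70390285  0.27632757  0.12125874  1.79284211 -0.03753498  1.07464636
  1.00146936] [-0.22114115  0.56874198  1.09829819  1.72137193 -0.54207741  1.19315351
  2.59371396]
-1.5707963267948966 [-1.1590765   0.32489643  0.70145401  1.82117596 -0.235704    1.08031301
 -1.94212464] [-0.20672398  0.5521261   1.06695982  1.7206711  -0.51901625  1.18368908
 -0.56894158]
0 [-0.94722484  0.28824615  0.42369312  1.80873536 -0.13343749  1.07263601
 -0.47504965] [-0.20582365  0.55114969  1.06505704  1.72062692 -0.51763888  1.18314231
  1.00059395]
3.141592653589793 [-0.47218956  0.2850414  -0.16257891  1.77695907  0.05152866  1.08370395
  2.48914088] [-0.28661094  0.68473617  1.27759471  1.7243857  -0.68740515  1.26700042
 -1.98822912]
```

```bash
cat >> h.py <<'E'
def go(x,y,z,yaw): env.reach([x,y,z],quat(yaw))
def look(name,kind,z):
    C=cal("wrist"); I,D=camera("wrist"); cv2.imwrite(f"pics/{name}.png",I); P=cloud("wrist",D,C)
    out=[]
    if kind=="lid": m=redmask(I)&(abs(P[...,2]-z)<.006)
    if kind=="dock": m=(abs(P[...,2]-z)<.005)
    for c in comps(m,400):
        v,u=np.nonzero(c); q=np.array([ray("wrist",a,b,z,C) for a,b in zip(u,v)])
        out.append((len(q),np.median(P[c][:,2]).round(4),*rect(q)))
    return out
HP=np.pi/2
E
python3 - <<'E'
from h import *
go(.46,.30,.33,-HP)
print(env.get_state()["tcp_pos"])
for o in look("w1","lid",.085): print(o)
go(.50,.30,.33,-HP)
for o in look("w2","lid",.085): print(o)
E
```

```text
[0.45965271 0.30088341 0.32990736]
(2748, np.float64(0.0865), array([0.56815424, 0.30467966]), array([42.9, 42.4]), np.float64(0.34178906232584705))
(2090, np.float64(0.0863), array([0.45874347, 0.3146239 ]), array([42.6, 43.3]), np.float64(-0.09053442757335271))
(2440, np.float64(0.0864), array([0.56817975, 0.30471817]), array([42.5, 42.5]), np.float64(0.34100063348512905))
(1928, np.float64(0.0863), array([0.45903845, 0.31454675]), array([42.6, 43.8]), np.float64(-0.09497658027160488))
```

View pics/w1.png

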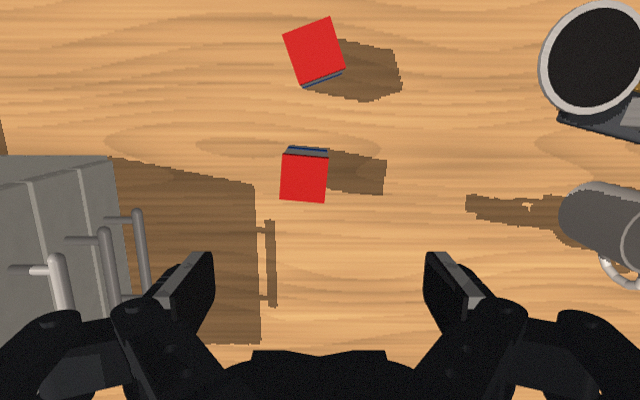

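The wrist view shows both lids, at (314,52) and (304,177), and the fits agree with the top view. I'll grasp the far canister first and take it to the right pan.

```bash
cat >> h.py <<'E'
H=.121  # TCP above canister underside when held
def st():
    s=env.get_state(); return s["time"],s["tcp_pos"].round(4) if hasattr(s["tcp_pos"],"round") else s["tcp_pos"],np.round(s["force"],2),s["opening"],s["gripper_force"]
def pick(x,y,zb,yaw,zup):
    go(x,y,zup,yaw); env.movel([x,y,zb+H],.15); env.grip(.03,50); print("grip",st())
    env.movel([x,y,zup],.12); print("up",st())
def place(x,y,pan,yaw,zup):
    go(x,y,zup,yaw); env.movel([x,y,pan+H+.012],.15); env.dwell(.3); print("over",st())
    r=env.movel([x,y,pan+H-.03],.02,stop_force=1.6); print("stop",r,st())
    env.grip(.075); print("rel",st()); env.movel([x,y,zup],.2); print(st())
E
python3 - <<'E'
from h import *
pick(.568,.3045,0,-HP+.341,.30)
place(.5025,-.1555,.092,-HP-.04,.31)
C=cal("top");I,D=camera("top"); cv2.imwrite("pics/top1.png",I[150:350,130:530].repeat(2,0).repeat(2,1)); P=cloud("top",D)
for c in comps(redmask(I)&(P[...,2]<.23)&(P[...,2]>.06),80): q=P[c]; print(len(q),np.median(q,0))
for c in comps((P[...,2]>.07)&(P[...,2]<.118)&(I.max(-1)<60)&(abs(P[...,1]+.03)<.2)&(P[...,0]>.45),80): print("pan",P[c].mean(0))
E
```

```text
grip (4.5, array([0.5684, 0.3047, 0.1215]), array([-0.12,  0.99,  4.07]), 0.04134727061250299, 51.40851929783821)
up (6.1417, array([0.5677, 0.3044, 0.2992]), array([ 0.14, -0.21, -2.  ]), 0.041508158296375226, 50.887874364852905)
over (8.8583, array([ 0.5029, -0.1555,  0.2257]), array([ 0.26,  0.17, -1.95]), 0.04128675537481199, 50.87330684065819)
stop True (9.8167, array([ 0.502 , -0.1551,  0.2101]), array([ 1.68, -0.11, -0.97]), 0.04160788035523826, 50.9287203848362)
rel (10.2417, array([ 0.5018, -0.1551,  0.2103]), array([0.72, 0.52, 0.32]), 0.07472117795996798, 0.0)
(10.8917, array([ 0.5021, -0.155 ,  0.3092]), array([-0.13,  0.23, -0.1 ]), 0.07497675857644098, 0.0)
150 [0.79481073 0.17259248 0.19735142]
318 [0.45872881 0.31415648 0.08388306]
pan [0.56087657 0.07542483 0.11110014]
```

View pics/top1.png

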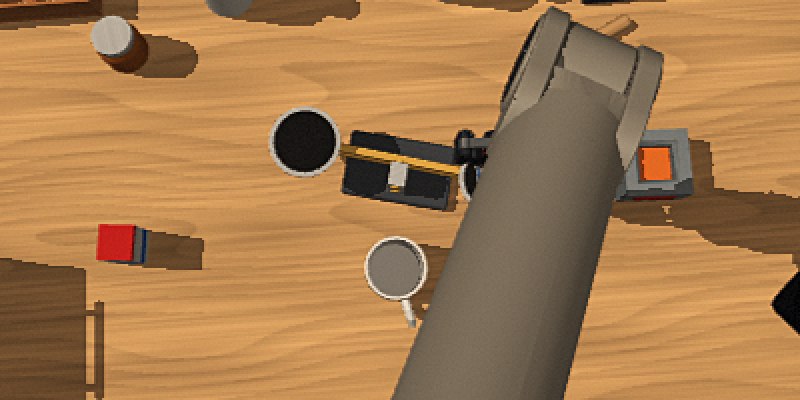

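The left pan has risen to about z 0.111, so the right side with canister A has dropped. The arm hides A itself. Next I'll take B to the left pan.

```bash
python3 - <<'E'
from h import *
go(.48,.0,.35,-HP)
pick(.459,.3145,0,-HP-.092,.30)
place(.561,.076,.112,-HP-.04,.32)
go(.46,.20,.36,-HP); env.dwell(.5)
I,D=camera("top"); cv2.imwrite("pics/top2.png",I[150:350,130:530].repeat(2,0).repeat(2,1)); P=cloud("top",D)
for c in comps(redmask(I)&(P[...,2]<.23)&(P[...,2]>.06),80): q=P[c]; print(len(q),np.median(q,0),rect(q[q[:,2]>np.median(q[:,2])-.006]))
print(st())
E
```

```text
grip (14.5917, array([0.4593, 0.3149, 0.1216]), array([-1.64,  0.3 ,  5.72]), 0.041678278322615746, 50.490420162677765)
up (16.2333, array([0.4587, 0.3143, 0.2993]), array([-0.4 , -0.21, -0.53]), 0.04135675198096572, 50.46390026807785)
over (18.2, array([0.5613, 0.0761, 0.2457]), array([ 0.33,  0.28, -1.02]), 0.04122443640791874, 50.48929676413536)
stop True (19.0917, array([0.561 , 0.0761, 0.2327]), array([2.04, 0.83, 0.34]), 0.04121645030119655, 50.704965591430664)
rel (19.5167, array([0.5604, 0.0761, 0.2326]), array([-0.06, -0.85,  0.35]), 0.07496307085184545, 0.0)
(20.1, array([0.5606, 0.0763, 0.3195]), array([-0.57,  0.34, -0.61]), 0.07491265618531488, 0.0)
150 [0.79376999 0.17251998 0.19839497] (array([0.79595782, 0.1729689 ]), array([28.6, 30.7]), np.float64(-0.03979002353076489))
356 [0.55996149 0.07593015 0.19557494] (array([0.56042999, 0.07619863]), array([40.9, 42.9]), np.float64(-0.059737100095458386))
362 [ 0.5018465  -0.15334587  0.15960636] (array([ 0.50270535, -0.15330284]), array([42.9, 43.2]), np.float64(-0.04705020013648441))
(21.35, array([0.4601, 0.1998, 0.36  ]), array([-0.41,  0.71,  0.29]), 0.0749149878701922, 0.0)
```

View pics/top2.png

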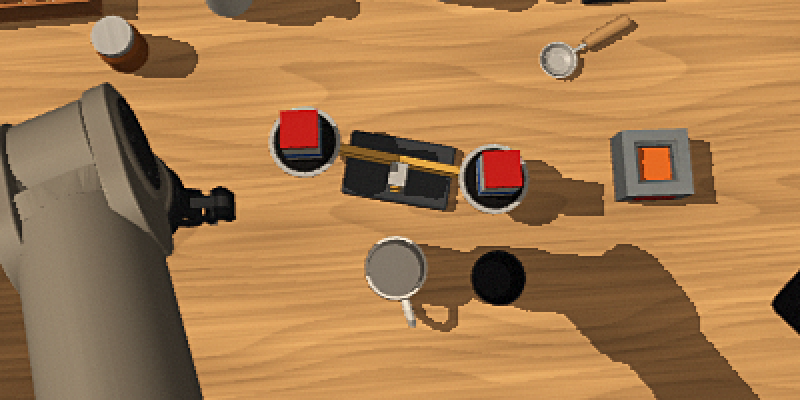

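Both canisters stand on their pans. The right one, A, is down (lid z 0.16) and the left one is up (lid z 0.196). Next I'll measure the dock and A's lid with the wrist camera.

```bash
python3 - <<'E'
from h import *
go(.46,-.155,.38,-HP-.045)
for o in look("w3","lid",.161): print("lid",o)
for x in (.42,.46):
    go(x,-.364,.30,-HP-.04)
    C=cal("wrist"); I,D=camera("wrist"); cv2.imwrite(f"pics/w4_{x}.png",I); P=cloud("wrist",D,C)
    near=np.hypot(P[...,0]-.51,P[...,1]+.364)<.08
    m=(abs(P[...,2]-.06)<.005)&near
    for c in comps(m,400):
        cs,h=cv2.findContours(c.astype(np.uint8),cv2.RETR_CCOMP,cv2.CHAIN_APPROX_NONE)
        for k in cs:
            if len(k)>40:
                q=np.array([ray("wrist",a,b,.06,C) for a,b in k[:,0]]); print("dock",x,len(k),np.median(P[c][:,2]),rect(q))
E
```

```text
lid (2719, np.float64(0.1624), array([ 0.50173468, -0.15440033]), array([42.7, 42.1]), np.float64(-0.04164038785615194))
dock 0.42 407 0.06127233566581927 (array([ 0.5101929 , -0.36570071]), array([84.4, 84.4]), np.float64(-0.043158922309715124))
dock 0.42 212 0.06127233566581927 (array([ 0.50973441, -0.3657359 ]), array([45.5, 46.3]), np.float64(-0.04642595517696983))
dock 0.46 385 0.061199699944457286 (array([ 0.50998199, -0.36575244]), array([84.4, 84.4]), np.float64(-0.04263281483636997))
dock 0.46 202 0.061199699944457286 (array([ 0.51005609, -0.36603516]), array([46.1, 45.8]), np.float64(-0.049767956028910265))
```

View pics/w4_0.46.png

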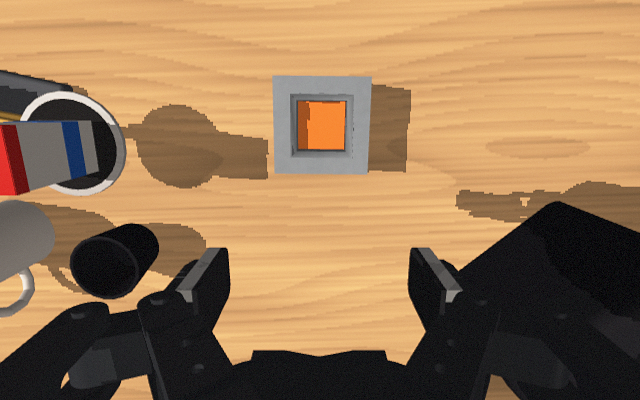

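The wrist view shows the dock well at (322,125), centred at about (0.510, −0.3657) with yaw −0.043. I'll pick A up and insert it with force monitoring.

```bash
python3 - <<'E'
from h import *
X,Y,yaw=.510,-.3657,-HP-.043
go(.5018,-.1547,.31,yaw); env.movel([.5018,-.1547,.0765+H],.12); env.grip(.03,60); print("grip",st())
env.movel([.5018,-.1547,.215],.04); env.movel([.5018,-.1547,.31],.12); print("up",st())
go(X,Y,.26,yaw); env.movel([X,Y,.064+H],.12); env.dwell(.4); b=np.array(env.get_state()["force"]); print("over",st())
r=env.movel([X,Y,.046+H],.02,stop_force=6); print("in well",r,st())
E
```

```text
grip (26.3667, array([ 0.5022, -0.1546,  0.1981]), array([-2.14,  1.35,  5.38]), 0.041422732253624805, 60.733592659235)
up (27.8917, array([ 0.5014, -0.1544,  0.3093]), array([-0.48, -0.48, -2.93]), 0.041342591829474896, 60.73416396975517)
over (29.9417, array([ 0.5101, -0.3658,  0.1853]), array([ 0.34,  0.12, -1.74]), 0.041170499083361844, 60.83655685186386)
in well False (30.9917, array([ 0.5101, -0.3658,  0.1671]), array([ 0.78, -0.  , -2.11]), 0.04115772461911522, 60.836520195007324)
```

```bash
python3 - <<'E'
from h import *
X,Y=.510,-.3657; b=-1.95
def F(): return np.mean([(env.dwell(.02),env.get_state()["force"][2])[1] for _ in range(4)])-b
r=env.movel([X,Y,.012+H],.012,stop_force=8.5); z=env.get_state()["tcp_pos"][2]; f=F(); print(r,st(),f)
zc=z
for i in range(14):
    if f>=14.3: break
    zc-=.0004 if f>8 else .0008
    env.movel([X,Y,zc],.01); f=F(); print(round(zc,4),round(env.get_state()["tcp_pos"][2],4),round(f,2))
for i in range(4): env.dwell(.3); print("hold",st(),F())
E
```

```text
True (33.2917, array([ 0.51  , -0.3657,  0.1365]), array([0.73, 0.57, 3.9 ]), 0.04112013505959761, 61.76509290933609) 5.669306908857229
0.1357 0.1363 8.57
0.1353 0.136 10.08
0.1349 0.1357 11.02
0.1345 0.1354 11.86
0.1341 0.1351 12.96
0.1337 0.1349 14.5
hold (35.4917, array([ 0.5102, -0.366 ,  0.1349]), array([-1.4 ,  3.36, 11.71]), 0.04139687617628367, 62.594511061906815) 14.081929423004038
hold (35.8583, array([ 0.5101, -0.3659,  0.1349]), array([-2.98,  2.57, 12.08]), 0.04119645732564813, 62.594725638628006) 14.199659259102344
hold (36.225, array([ 0.5101, -0.3659,  0.1349]), array([-2.37,  3.6 , 12.52]), 0.04140287032715074, 62.5945508480072) 13.991858072004614
hold (36.5917, array([ 0.5102, -0.3659,  0.1349]), array([-2.37,  2.75, 12.24]), 0.04114612417058091, 62.594676464796066) 14.081537273351145
```

```bash
python3 - <<'E'
from h import *
X,Y=.510,-.3657
env.movel([X,Y,.1333],.01); env.dwell(1.1); print("hold",st())
env.grip(.075); print("rel",st()); env.movel([X,Y,.31],.15)
go(.46,-.364,.32,-HP-.043); env.dwell(.3)
for o in look("w5","lid",.101): print("lid",o)
go(.46,.22,.36,-HP); env.dwell(.3)
I,D=camera("top"); cv2.imwrite("pics/top3.png",I[150:350,130:530].repeat(2,0).repeat(2,1)); P=cloud("top",D)
for c in comps(redmask(I)&(P[...,2]<.23)&(P[...,2]>.06),80): q=P[c]; print(len(q),np.median(q,0))
for c in comps((P[...,2]>.065)&(P[...,2]<.118)&(I.max(-1)<60)&(abs(P[...,1]+.03)<.2)&(P[...,0]>.45),80): print("pan",P[c].mean(0))
print(st())
E
```

```text
hold (38.0083, array([ 0.5102, -0.3659,  0.1345]), array([-1.44,  3.2 , 12.98]), 0.04120759461988626, 62.737997621297836)
rel (38.4333, array([ 0.5099, -0.3656,  0.133 ]), array([ 0.05, -0.26, -0.61]), 0.0753165992319198, 0.0)
lid (2727, np.float64(0.1018), array([ 0.50982397, -0.36579602]), array([42.5, 41.5]), np.float64(-0.0408457005868723))
151 [0.79432283 0.17246156 0.19770596]
358 [0.56010167 0.07591321 0.19576243]
319 [ 0.50995651 -0.36308463  0.09904685]
pan [0.55024422 0.06849446 0.11136099]
pan [ 0.50314511 -0.15463081  0.07529602]
(42.875, array([0.4601, 0.2197, 0.36  ]), array([ 0.28, -1.39,  0.2 ]), 0.07482012227781766, 0.0)
```

View pics/top3.png

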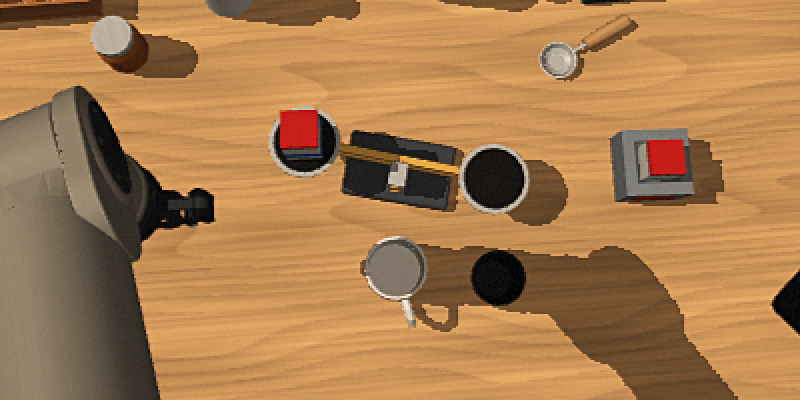

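The canister sits in the dock and has sprung back about 2–3 mm. The other stands on the raised left pan, the right pan is still down, and the bystanders look untouched.

```bash
python3 -c "
from h import *
print(job.job_done())"
```

```text
the job is handed in; nothing more can be done
None
```

The job is handed in, at about 43 s on the robot's clock: the canister that dropped (right pan) was held against the dock seal at about 15 N for a second and released, and the other still stands on its raised left pan; no verdict was returned.

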